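# Set a straightedge against two stop screws

## Robot

A 6-joint arm with a two-finger parallel gripper is mounted at the origin on the work surface. World frame = base frame: x ahead of the robot, y to its left, z up, the work surface at z = 0. Lengths are in m, angles in rad, forces in N, time in s.
With the tool pointing down it reaches from about 0.35 to 0.975 m from the base axis. Payload 4.9 kg.
Tool frame: the origin (TCP) lies on the centre line of the jaws, within the pads' length; the fingertips stand manip.tip_reach ahead of it and the grasp point (between the pads) is the TCP (manip.tip_reach is the distance from the TCP to the fingertips, in m); z points along the fingers, y is the line along which they close (so a half turn about z gives the same grasp; the last joint's range is limited). The gripper opens to 85 mm and grips with 20 to 120 N. Pads are 22 mm wide; open, the fingers measure 114 mm over their backs; the gripper's body (76 mm by 85 mm) begins 54 mm behind the grasp point. The pads swing forward as they close: fully open they stand 13 mm farther back than shut.
Start: joints at [-1.277, 0.053, 1.613, -0, 1.476, -0.119], TCP at [0.251, -0.572, 0.25] pointing down, gripper open.
Joint ranges: [-3.01, 3.01], [-1.01, 2.22], [0.06, 2.58], [-1.02, 4.17], [0.09, 2.62], [-3.14, 3.14]. Speed limits (rad/s): [2.57, 2.57, 3.14, 3.14, 3.14, 3.14].

## Interface

Orientations are given as a unit quaternion [w, x, y, z].
In Python, from plant import manip gives the robot as it stands. The module is installed in compiled form; this text tells all that it offers.
- The arm moves only by the tool move_arm, never from a script. Its argument "rows" is a list of rows, each a list of 7 numbers: the shift along the tool's x, y, z in cm, then the turn, a rotation vector about the tool's x, y, z in degrees, then the opening, from -1 (shut) to 1 (fully open). In form: [[tx, ty, tz, ax, ay, az, jaw], ...]. A call has 1 to 20 rows; each row shifts and turns the commanded pose from where the row before left it, along the tool's axes as they then stand; what a row does not reach is not made up. A row lasts 1/12 s, in which the tool goes at most 41.7 mm and 7.16 degrees, less where a joint would pass 70% of its speed; a pose out of reach is approached as far as the arm can. A call is refused whole if a number of a shift passes 4.17 or a number of a turn 7.16, either way. A call with a gripper value outside its range is refused whole. The fingers move at their own pace and stop on an object; the grip force is fixed at half the most. Time passes only in rows, so rows that do not move let the fingers close. It gives the time, the measured TCP pose, the force, the opening and the grip force at its end, in the units of the state.
- manip.state(): the state, without advancing time (a new reading comes with each control period).
- manip.grab_frame(name): name is "side" or "top" or "wrist"; returns a dict with "img" (400x640x3 uint8, blue, green, red), "mtx" (3x3 intrinsics, pixels), "R" (3x3) and "t" (3): a world point X has camera coordinates R X + t. Camera axes: x right, y down, z forward; pixel columns grow to the right and rows downward; lengths in m; the calibration is good to about 2 mm. A picture is of the moment at which its call begins. There is no depth.
- manip.job_done(): hands the job in; it is judged then, once.
The state is a dict: "time": time; "joint_pos": joint angles; "joint_vel": joint speeds; "joint_efforts": joint torques, N m; "tool_pos": TCP position; "tool_rot": TCP orientation; "contact_force": force on the tool from outside, world axes, zero at the start; "ft_torque": the same for the moment, N m; "gripper_width": opening from 0.0 (shut) to 1.0 (fully open); "grasp_force": force on a finger pad.
Only numpy, scipy, OpenCV 4.12 (cv2) and the standard library are available. Lean on these libraries where they do the work, as an engineer would, in place of code of your own. Each camera call takes 0.05 s, during which the arm holds its last target. There are 200 camera calls.

## Task

Clear the beech offcut off the board into the red scrap crate. Then slide the aluminium straightedge across the board until its graduated long edge touches the red screw tips of both stop blocks at once, keep it pressed lightly against both for a moment, and let go so that it stays lying there against both. Be gentle with the stops (at most 10 newtons on either) and leave everything else in its place.

Things in the scene. Friction and masses are not known exactly. Their poses are not given: they have to be found in the camera images.
- board: dark brown film-faced plywood board fixed on the bench, 340 (x) x 380 (y) x 18 mm, origin at the centre of its underside; +x points from the robot's side to the side with the stop blocks
- stop_a: left stop block (towards the board's +y side): blue, 45 x 45 x 45 mm, fixed on the board, origin at the centre of its underside, on the board's top face; axes parallel to the board's. It must not bear more than 10 N
- screw_root_a (a point): point in the left block's -x face where its rigid horizontal set screw comes out, 7 mm above the board. The screw sticks out along -x and ends in a red ball tip, 10 mm diameter: the marked point. The tip's end is 15 to 45 mm out from this point; the length is set anew each time, differs between the blocks and is not measured: find it by touch
- screw_root_b (a point): point in the right block's -x face where its rigid horizontal set screw comes out, 7 mm above the board. The screw sticks out along -x and ends in a red ball tip, 10 mm diameter: the marked point. The tip's end is 15 to 45 mm out from this point; the length is set anew each time, differs between the blocks and is not measured: find it by touch
- stop_b: right stop block (towards the board's -y side): blue, 45 x 45 x 45 mm, fixed on the board, origin at the centre of its underside, on the board's top face; axes parallel to the board's. It must not bear more than 10 N
- straightedge: loose aluminium straightedge, flat on the board, 60 (x) x 320 (y) x 12 mm, 0.4 to 0.8 kg, origin at the centre of its underside. The graduated edge (black ticks) is the long edge at x = +30 mm, facing the screw tips and 60 to 170 mm short of them at the start, turned up to 0.15 rad from the board. It slides easily: friction on the board 0.2 to 0.3
- knob (a point): mid-height of the grip part of the upright round orange knob fixed at the straightedge's centre, 30 mm above its underside; knob 30 mm diameter, from 12 to 48 mm above the underside. It starts at most 12 mm off the board's centreline, so pushed along the board's +x it arrives between the tips. Pushed so that it can swivel, the bar swings onto both tips; the resistance then rises sharply
- offcut: loose beech offcut, 80 (x, long) x 22 x 22 mm, origin at the centre of its underside, lying on the board in the straightedge's way, turned up to 0.4 rad from the board's x axis
- scrap_crate: red open-topped crate fixed on the bench left or right of the board, outside 170 (x) x 150 (y) x 70 mm high, 5 mm walls and floor, origin at the centre of its underside
- parts_box: grey open box with four compartments of dowels and pins, same size as the crate, on the other side of the board; not to be used
- pencil: flat red carpenter's pencil, 120 x 12 x 8 mm, loose on the board behind the stop blocks; bystander
- glue: white glue bottle, 60 mm across, 160 mm high; bystander
- hammer: hammer lying on the bench; bystander
- tape: yellow tape measure, 70 x 40 x 60 mm; bystander
- block: tan sanding block, 120 x 60 x 30 mm; bystander

How it is judged:
By the outcome, as a careful person would: the job done as asked, in the order asked, and still so for the second after the job is handed in, with the robot touching nothing.
It also fails if it takes over 62 s, if anything falls off the work surface, if the arm or the gripper's body presses on something with over 40 N, if the wrist force passes 120 N, or if a joint passes its speed limit or range.

## Working session

There is one attempt and no reset: what is moved stays moved. The work goes in short steps, Python scripts to look and compute and a tool call to move; the robot and the scene stay as the last step left them, time stands still between calls to the robot, and variables do not carry over. Pictures are saved under pics/ and viewed, at most 10 in all, crops included, and the job is handed in when it is done.

Besides the shell and the picture viewer there is one more tool, called after "Request:" as name(argument=value, ...) on one line, values as JSON. move_arm: Moves the arm, as the interface text tells. Its arguments: {"type":"object","properties":{"rows":{"type":"array","items":{"type":"array","items":{"type":"number"}}}},"required":["rows"]}

```bash
mkdir -p pics
cat > h.py <<'E'
from plant import manip
import numpy as np, cv2, json
from scipy.spatial.transform import Rotation as Ro
def grab(n,tag):
    f=manip.grab_frame(n); cv2.imwrite(f'pics/{tag}.png',f['img'])
    np.savez(f'pics/{tag}.npz',mtx=f['mtx'],R=f['R'],t=f['t']); return f
def ray(tag,uv,z):
    f=np.load(f'pics/{tag}.npz'); R,t=f['R'],f['t']
    d=R.T@np.linalg.solve(f['mtx'],[uv[0],uv[1],1.]); c=-R.T@t
    return c+d*(z-c[2])/d[2]
def proj(tag,X):
    f=np.load(f'pics/{tag}.npz'); p=f['mtx']@(f['R']@np.array(X)+f['t']); return p[:2]/p[2]
E
python3 - <<'E'
from h import *
grab('top','top0');grab('side','side0')
s=manip.state();print(s,manip.tip_reach)
for n in('top0','side0'):
    f=np.load(f'pics/{n}.npz');print(-f['R'].T@f['t'],f['R'],f['mtx'])
E
```

```text
{'time': 0.1, 'joint_pos': array([-1.27701370e+00,  5.33251224e-02,  1.61414826e+00,  6.13640418e-06,
        1.47600952e+00, -1.19010586e-01]), 'joint_vel': array([ 0.00132662, -0.00069062, -0.00039405,  0.00046109, -0.00084266,
       -0.00011347]), 'joint_efforts': array([ 9.84356848e-04, -3.94899809e+01, -3.71363711e+01, -1.27990024e-04,
        3.88400542e-03,  4.40502205e-06]), 'tool_pos': array([ 0.25057307, -0.57199639,  0.24916971]), 'tool_rot': array([-9.41783698e-04,  9.78775349e-01,  2.04933947e-01, -7.94430078e-05]), 'contact_force': array([-0.19912522,  0.64485958, -0.92523409]), 'ft_torque': array([-0.00125607,  0.00434698, -0.01805218]), 'grasp_force': 0.0, 'gripper_width': 1.0005071827385892} 0.019
[ 0.45535752 -0.02892928  0.96030426] [[ 0.02494643 -0.99959799 -0.01347343]
 [-0.98556769 -0.0223345  -0.16780196]
 [ 0.16743357  0.01746504 -0.98572865]] [[364.13646473   0.         310.9664228 ]
 [  0.         364.13646473 194.9504716 ]
 [  0.           0.           1.        ]]
[0.27582624 0.70954055 1.00889045] [[-0.93156995 -0.3634264  -0.00993325]
 [-0.27518631  0.72271303 -0.63400187]
 [ 0.23759191 -0.5878836  -0.77326772]] [[449.58184537   0.         319.22140804]
 [  0.         449.58184537 206.13039995]
 [  0.           0.           1.        ]]
```

View pics/top0.png

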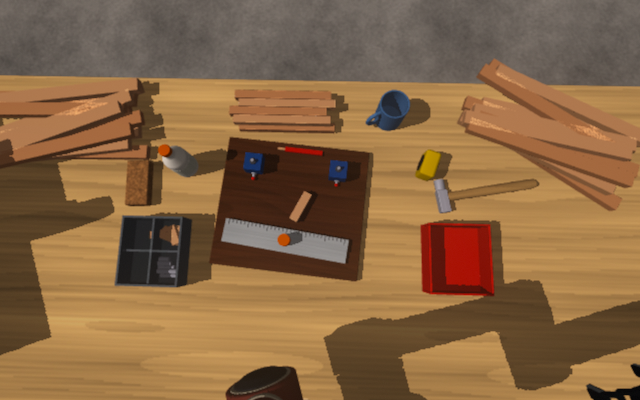

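View pics/side0.png

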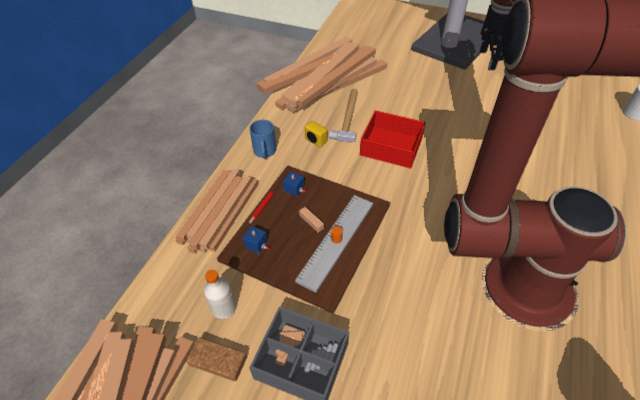

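The top view shows the board (corners about (229,138), (372,152), (360,279), (211,262)), the bar with its knob at (285,240), the offcut at (301,207) and the red crate at (457,258). I'll enlarge the board.

Run:
```python
from h import *
a=cv2.imread('pics/top0.png')[130:285,205:380]
cv2.imwrite('pics/c0.png',cv2.resize(a,None,fx=4.5,fy=3.8,interpolation=cv2.INTER_CUBIC) if 0 else cv2.resize(a,None,fx=3.8,fy=3.8,interpolation=cv2.INTER_CUBIC))
```

```text
(no output)
```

View pics/c0.png

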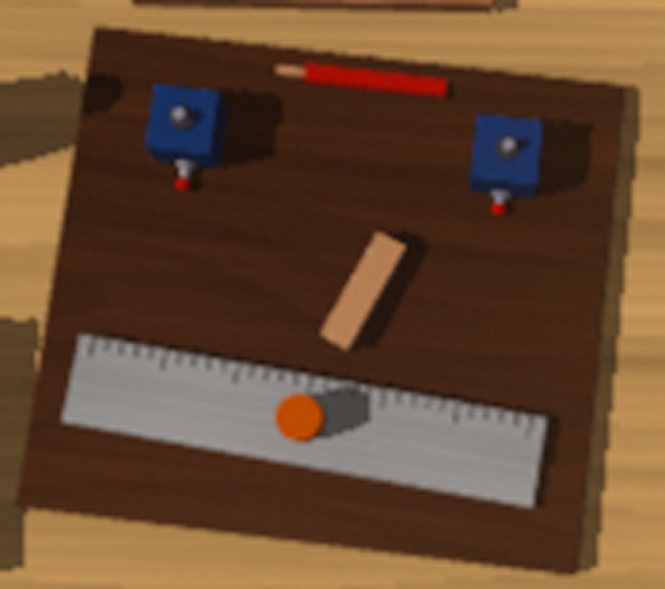

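The crop shows (crop px) the offcut's top corners (378,231), (406,246), (347,350), (320,334); the bar's (78,334), (548,415), (535,507), (62,422); the knob top at (300,417); and the tips at (182,184) and (498,209).

Run:
```python
from h import *
def P(pts,z): return np.array([ray('top0',(205+(x+.5)/3.8-.5,130+(y+.5)/3.8-.5),z)[:2] for x,y in pts])
def info(n,p):
    e=[np.linalg.norm(p[i]-p[(i+1)%4]) for i in range(4)]
    print(n,p.mean(0).round(4),'sides',np.round(e,4),'ang e01',np.degrees(np.arctan2(*(p[1]-p[0])[::-1])).round(1),'e12',np.degrees(np.arctan2(*(p[2]-p[1])[::-1])).round(1))
info('board',P([(96,28),(625,85),(578,572),(20,503)],.018))
info('offcut',P([(378,231),(406,246),(347,350),(320,334)],.04))
info('bar',P([(78,334),(548,415),(535,507),(62,422)],.030))
print('knob',P([(300,417)],.066),'tips',P([(182,184),(498,209)],.025))
print('crate',[ray('top0',q,.07)[:2].round(3) for q in((421,222),(492,224),(493,294),(424,294))])
# side check
for n,X in(('knob',[*P([(300,417)],.066)[0],.066]),('offcut',[*P([(378,231),(406,246),(347,350),(320,334)],.04).mean(0),.04])): print(n,proj('side0',X))
```

```text
board [0.5852 0.0388] sides [0.3774 0.3366 0.3763 0.335 ] ang e01 -95.2 e12 174.6
offcut [0.5826 0.0143] sides [0.0216 0.0805 0.0211 0.0798] ang e01 -117.2 e12 152.2
bar [0.4961 0.0515] sides [0.3216 0.0611 0.3206 0.0598] ang e01 -98.4 e12 172.4
knob [[0.49569276 0.05107407]] tips [[ 0.65584682  0.14257541]
 [ 0.64306453 -0.07632406]]
crate [array([ 0.546, -0.283]), array([ 0.545, -0.455]), array([ 0.38 , -0.448]), array([ 0.375, -0.286])]
knob [336.09314171 229.7581814 ]
offcut [310.62674745 216.13522625]
```

Request:
move_arm(rows=[[3,-2.24,0,0,0,0,0.3],[3,-2.24,0,0,0,0,0.3],[3,-2.24,0,0,0,0,0.3],[3,-2.24,0,0,0,0,0.3],[3,-2.24,0,0,0,0,0.3],[3,-2.24,0,0,0,0,0.3],[3,-2.24,0,0,0,0,0.3],[3,-2.24,0,0,0,0,0.3],[3,-2.24,0,0,0,0,0.3],[3,-2.24,0,0,0,0,0.3],[3,-2.24,0,0,0,0,0.3],[3,-2.24,0,0,0,0,0.3],[3,-2.24,0,0,0,0,0.3],[3,-2.24,0,0,0,0,0.3],[3,-2.24,0,0,0,0,0.3],[3,-2.24,0,0,0,0,0.3],[3,-2.24,0,0,0,0,0.3],[3,-2.24,0,0,0,0,0.3]])

```text
time: 1.6
tool_pos: [0.5839, 0.0154, 0.2497]
tool_rot: [-0.0, 0.979, 0.205, -0.0]
contact_force: [0.5, 0.1, 0.4]
gripper_width: 0.652
grasp_force: 0.0
```

Request:
move_arm(rows=[[0,0,1,0,0,6.4,0.2],[0,0,1,0,0,6.4,0.2],[0,0,1,0,0,6.4,0.2],[0,0,1,0,0,6.4,0.2],[0,0,1,0,0,6.4,0.2],[0,0,1,0,0,6.4,0.2],[0,0,1,0,0,6.4,0.2],[0,0,1,0,0,6.4,0.2],[0,0,0,0,0,0,0.2],[0,0,0,0,0,0,0.2]])

```text
time: 2.43
tool_pos: [0.5829, 0.0136, 0.1692]
tool_rot: [0.0, 0.972, -0.237, -0.001]
contact_force: [0.1, -0.3, -0.2]
gripper_width: 0.6
grasp_force: 0.0
```

```bash
cat >> h.py <<'E'
def to(x,y,z,yaw):
    s=manip.state();w=s['tool_rot'];r=Ro.from_quat([w[1],w[2],w[3],w[0]]);X=r.as_matrix()
    y0=np.degrees(np.arctan2(X[1,0],X[0,0]))
    print('t',round(s['time'],2),'pos',s['tool_pos'].round(4),'yaw',y0.round(2),'tilt',X[2].round(4),'F',s['contact_force'].round(2),'g',round(s['gripper_width'],3),round(s['grasp_force'],1),'q',s['joint_pos'].round(2))
    print('tool delta cm',(100*X.T@(np.array([x,y,z])-s['tool_pos'])).round(2),'az',round(y0-yaw,1))
E
python3 - <<'E'
from h import *
to(.5826,.0143,.041,-27.5)
grab('wrist','w0')
E
```

```text
t 2.43 pos [0.5829 0.0136 0.1692] yaw -27.39 tilt [-2.2e-03  8.0e-04 -1.0e+00] F [ 0.14 -0.29 -0.24] g 0.6 0.0 q [-0.1   0.02  1.79  0.    1.34  1.94]
tool delta cm [-0.03 -0.06 12.82] az 0.1
```

View pics/w0.png

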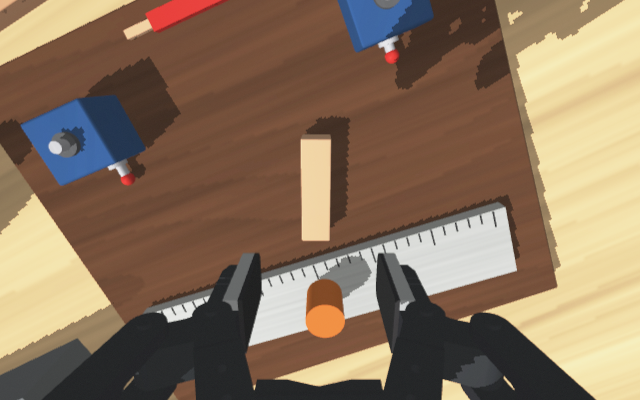

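The wrist view shows the offcut (about (316,188)) upright in the picture, parallel to the jaws and midway between the fingers. Going down and gripping.

Request:
move_arm(rows=[[0,0,3,0,0,0,0.2],[0,0,3,0,0,0,0.2],[0,0,3,0,0,0,0.2],[0,0,2,0,0,0,0.2],[0,0,1.2,0,0,0,0.2],[0,0,0.5,0,0,0,0.2],[0,0,0,0,0,0,-1],[0,0,0,0,0,0,-1],[0,0,0,0,0,0,-1],[0,0,0,0,0,0,-1],[0,0,0,0,0,0,-1],[0,0,0,0,0,0,-1],[0,0,0,0,0,0,-1],[0,0,0,0,0,0,-1]])

```text
time: 3.65
tool_pos: [0.5853, 0.0133, 0.0456]
tool_rot: [-0.0, 0.971, -0.238, 0.002]
contact_force: [-0.1, 0.8, 5.6]
gripper_width: 0.235
grasp_force: 62.6
```

Request:
move_arm(rows=[[0,0,-1,0,0,0,-1],[0,0,-3,0,0,0,-1],[0,0,-4,0,0,0,-1],[0,0,-4,0,0,0,-1],[0,0,-3,0,0,0,-1],[0,0,0,0,0,0,-1]])

```text
time: 4.15
tool_pos: [0.5877, 0.0131, 0.203]
tool_rot: [-0.001, 0.971, -0.238, 0.007]
contact_force: [0.4, -1.2, 0.7]
gripper_width: 0.236
grasp_force: 61.9
```

Run:
```python
from h import *
to(.463,-.372,.20,-27.5)
```

```text
t 4.15 pos [0.5877 0.0131 0.203 ] yaw -27.54 tilt [ 0.0136 -0.0054 -0.9999] F [ 0.42 -1.25  0.74] g 0.236 61.9 q [-0.1  -0.01  1.76  0.    1.38  1.95]
tool delta cm [ 6.75 39.92  0.18] az -0.0
```

Request:
move_arm(rows=[[0.56,3.33,0,0,0,0,-1],[0.56,3.33,0,0,0,0,-1],[0.56,3.33,0,0,0,0,-1],[0.56,3.33,0,0,0,0,-1],[0.56,3.33,0,0,0,0,-1],[0.56,3.33,0,0,0,0,-1],[0.56,3.33,0,0,0,0,-1],[0.56,3.33,0,0,0,0,-1],[0.56,3.33,0,0,0,0,-1],[0.56,3.33,0,0,0,0,-1],[0.56,3.33,0,0,0,0,-1],[0.56,3.33,0,0,0,0,-1],[0,0,0,0,0,0,-1],[0,0,0,0,0,0,-1]])

```text
time: 5.32
tool_pos: [0.4574, -0.3729, 0.1929]
tool_rot: [-0.0, 0.971, -0.239, -0.0]
contact_force: [-0.5, 0.4, -1.2]
gripper_width: 0.239
grasp_force: 61.9
```

Run:
```python
from h import *
to(.463,-.372,.045,-27.5)
grab('top','t1')
cv2.imwrite('pics/t1c.png',cv2.resize(cv2.imread('pics/t1.png')[150:330,380:560],None,fx=3,fy=3))
```

```text
t 5.32 pos [ 0.4574 -0.3729  0.1929] yaw -27.71 tilt [-1.e-03 -6.e-04 -1.e+00] F [-0.45  0.35 -1.2 ] g 0.239 61.9 q [-0.81  0.01  1.75  0.    1.38  1.24]
tool delta cm [ 0.47 -0.33 14.79] az -0.2
```

View pics/t1c.png

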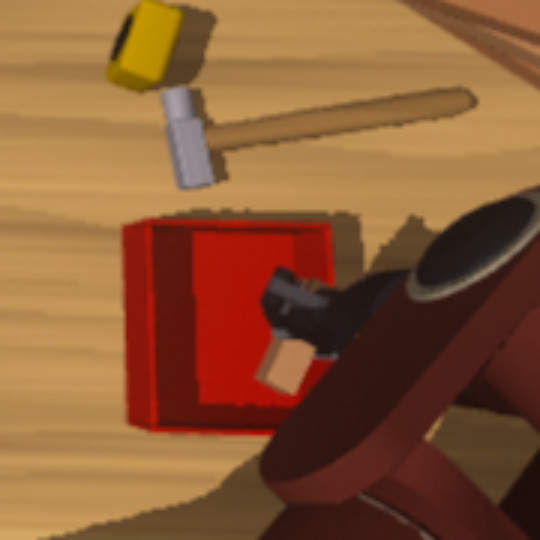

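The crop shows the crate's rim from about u=430 to 491, with the offcut held above its inside. Lowering and letting go.

Request:
move_arm(rows=[[0.2,0,3,0,0,0,-1],[0.2,0,3,0,0,0,-1],[0,0,3,0,0,0,-1],[0,0,3,0,0,0,-1],[0,0,2,0,0,0,-1],[0,0,0.8,0,0,0,-1],[0,0,0,0,0,0,-1],[0,0,0,0,0,0,0.1],[0,0,0,0,0,0,0.1],[0,0,0,0,0,0,0.1],[0,0,0,0,0,0,0.1],[0,0,-2,0,0,0,0.1],[0,0,-4,0,0,0,0.1],[0,0,-4,0,0,0,0.1],[0,0,-4,0,0,0,0.1],[0,0,-1,0,0,0,0.1],[0,0,0,0,0,0,0.1]])

```text
time: 6.78
tool_pos: [0.4642, -0.3761, 0.2024]
tool_rot: [0.003, 0.971, -0.238, 0.005]
contact_force: [0.3, -0.2, 0.2]
gripper_width: 0.546
grasp_force: 0.0
```

Run:
```python
from h import *
to(.4957,.0511,.16,-95.3);to(.4957,.0511,.16,84.7)
```

```text
t 6.78 pos [ 0.4642 -0.3761  0.2024] yaw -27.55 tilt [ 0.0113  0.0038 -0.9999] F [ 0.31 -0.17  0.21] g 0.546 0.0 q [-0.81  0.01  1.73  0.    1.38  1.25]
tool delta cm [-17.01 -39.35   3.9 ] az 67.7
t 6.78 pos [ 0.4642 -0.3761  0.2024] yaw -27.55 tilt [ 0.0113  0.0038 -0.9999] F [ 0.31 -0.17  0.21] g 0.546 0.0 q [-0.81  0.01  1.73  0.    1.38  1.25]
tool delta cm [-17.01 -39.35   3.9 ] az -112.3
```

Request:
move_arm(rows=[[-1.42,-3.28,0,0,0,0,0.3],[-1.42,-3.28,0,0,0,0,0.3],[-1.42,-3.28,0,0,0,0,0.3],[-1.42,-3.28,0,0,0,0,0.3],[-1.42,-3.28,0,0,0,0,0.3],[-1.42,-3.28,0,0,0,0,0.3],[-1.42,-3.28,0,0,0,0,0.3],[-1.42,-3.28,0,0,0,0,0.3],[-1.42,-3.28,0,0,0,0,0.3],[-1.42,-3.28,0,0,0,0,0.3],[-1.42,-3.28,0,0,0,0,0.3],[-1.42,-3.28,0,0,0,0,0.3]])

```text
time: 7.78
tool_pos: [0.4919, 0.0558, 0.1938]
tool_rot: [0.0, 0.971, -0.238, -0.001]
contact_force: [0.9, -0.3, 0.2]
gripper_width: 0.645
grasp_force: 0.0
```

Request:
move_arm(rows=[[0,0,0,0,0,-6.84,0.3],[0,0,0,0,0,-6.84,0.3],[0,0,0,0,0,-6.84,0.3],[0,0,0,0,0,-6.84,0.3],[0,0,0,0,0,-6.84,0.3],[0,0,0,0,0,-6.84,0.3],[0,0,0,0,0,-6.84,0.3],[0,0,0,0,0,-6.84,0.3],[0,0,0,0,0,-6.84,0.3],[0,0,0,0,0,-6.84,0.3],[0,0,0,0,0,-6.84,0.3],[0,0,0,0,0,-6.84,0.3],[0,0,0,0,0,-6.84,0.3],[0,0,0,0,0,-6.84,0.3],[0,0,0,0,0,-6.84,0.3],[0,0,0,0,0,-6.84,0.3],[0,0,0,0,0,0,0.3],[0,0,0,0,0,0,0.3]])

```text
time: 9.28
tool_pos: [0.4922, 0.054, 0.1941]
tool_rot: [-0.001, 0.756, 0.654, -0.001]
contact_force: [-0.1, -0.4, 0.5]
gripper_width: 0.65
grasp_force: 0.0
```

Run:
```python
from h import *
to(.4957,.0511,.056,81.9)
a=grab('top','t2')['img'];b=grab('wrist','w2')['img']
cv2.imwrite('pics/m2.png',np.vstack([cv2.resize(b,(480,300)),cv2.resize(a[210:310,400:560],(480,300))]))
```

```text
t 9.28 pos [0.4922 0.054  0.1941] yaw 81.71 tilt [-2.0e-04 -1.9e-03 -1.0e+00] F [-0.07 -0.37  0.46] g 0.65 0.0 q [-0.04 -0.22  1.97  0.    1.4   0.1 ]
tool delta cm [-0.24  0.41 13.81] az -0.2
```

View pics/m2.png

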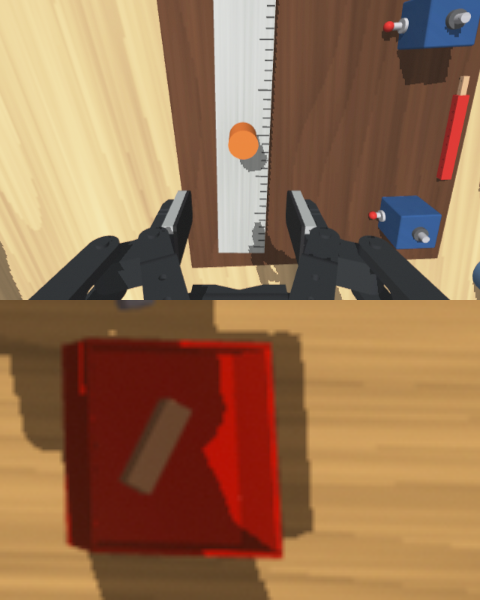

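The offcut lies inside the crate, and the knob (242,141 in the wrist half) is between the jaws. Going down around the knob and gripping.

Request:
move_arm(rows=[[-0.24,0.41,3,0,0,0,0.3],[0,0,3,0,0,0,0.3],[0,0,3,0,0,0,0.3],[0,0,2.5,0,0,0,0.3],[0,0,1.5,0,0,0,0.3],[0,0,0.5,0,0,0,0.3],[0,0,0,0,0,0,0.3],[0,0,0,0,0,0,0.3]])

```text
time: 10.05
tool_pos: [0.4971, 0.0511, 0.061]
tool_rot: [0.0, 0.756, 0.655, 0.0]
contact_force: [0.4, -0.9, 0.2]
gripper_width: 0.653
grasp_force: 0.0
```

Request:
move_arm(rows=[[0,0,0,0,0,0,0.1],[0,0,0,0,0,0,0],[0,0,0,0,0,0,-0.1],[0,0,0,0,0,0,-0.2],[0,0,0,0,0,0,-0.3],[0,0,0,0,0,0,-0.4],[0,0,0,0,0,0,-0.5],[0,0,0,0,0,0,-0.5],[0,0,0,0,0,0,-0.5],[0,0,0,0,0,0,-0.5]])

```text
time: 10.88
tool_pos: [0.4971, 0.0511, 0.0612]
tool_rot: [0.0, 0.755, 0.655, 0.0]
contact_force: [-2.2, -0.5, 5.7]
gripper_width: 0.332
grasp_force: 59.4
```

Run:
```python
from h import *
to(.4957,.0511,.056,86.7)
# final knob target: tip x in board coords
c,s_=np.cos(np.radians(-5.3)),np.sin(np.radians(-5.3))
for p in([.6558,.1426],[.6431,-.0763],[.4957,.0511]): print(c*p[0]+s_*p[1],-s_*p[0]+c*p[1])
```

```text
t 10.88 pos [0.4971 0.0511 0.0612] yaw 81.89 tilt [ 1.e-04  8.e-04 -1.e+00] F [-2.23 -0.48  5.74] g 0.332 59.4 q [-0.05 -0.05  2.05 -0.    1.14  0.09]
tool delta cm [-0.02 -0.14  0.52] az -4.8
0.6398242112995692 0.20256697320857647
0.6473984292246775 -0.01657026968459986
0.488860595871578 0.09666963227449271
```

Request:
move_arm(rows=[[0,0.4,0,0,0,-0.4,-0.5],[0,0.8,0,0,0,-0.4,-0.5],[0,0.8,0,0,0,-0.4,-0.5],[0,0.8,0,0,0,-0.4,-0.5],[0,0.8,0,0,0,-0.4,-0.5],[0,0.8,0,0,0,-0.4,-0.5],[0,0.8,0,0,0,-0.4,-0.5],[0,0.8,0,0,0,-0.4,-0.5],[0,0.8,0,0,0,-0.4,-0.5],[0,0.8,0,0,0,-0.4,-0.5],[0,0.8,0,0,0,-0.4,-0.5],[0,0.8,0,0,0,-0.4,-0.5],[0,0.5,0,0,0,0,-0.5],[0,0,0,0,0,0,-0.5],[0,0,0,0,0,0,-0.5]])

```text
time: 12.13
tool_pos: [0.5946, 0.0413, 0.0613]
tool_rot: [0.001, 0.727, 0.686, 0.001]
contact_force: [1.9, 0.1, 3.9]
gripper_width: 0.327
grasp_force: 60.0
```

Run:
```python
from h import *
to(.4957,.0511,.056,86.7)
a=grab('top','t3')['img'];b=grab('wrist','w3')['img']
cv2.imwrite('pics/m3.png',np.vstack([cv2.resize(b,(480,300)),cv2.resize(a[140:265,220:380],(384,300))[:, :].copy() if 0 else cv2.resize(a[150:250,215:375],(480,300))]))
```

```text
t 12.13 pos [0.5946 0.0413 0.0613] yaw 86.68 tilt [-0.      0.0035 -1.    ] F [1.92 0.14 3.88] g 0.327 60.0 q [-0.06  0.17  1.82 -0.    1.15  0.  ]
tool delta cm [ 0.4  -9.93  0.49] az -0.0
```

View pics/m3.png

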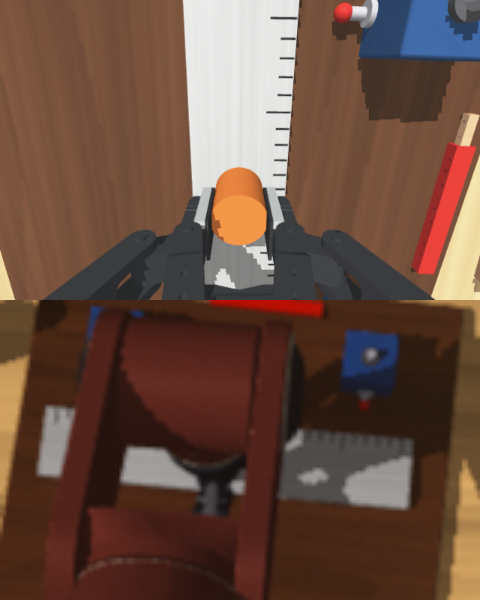

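The bar follows the knob, roughly 15–20 mm short of the tips (right tip at (365,405), edge at about (365,437) in the lower half). I'll open slightly so the knob can swivel, lower the jaws, and push with the rear finger.

Request:
move_arm(rows=[[0,0,0,0,0,0,-0.1],[0,0,0,0,0,0,-0.1],[0,0,0,0,0,0,-0.1],[0,0,0.4,0,0,0,-0.1],[0,0,0.3,0,0,0,-0.1],[0,0,0,0,0,0,-0.1]])

```text
time: 12.73
tool_pos: [0.592, 0.0416, 0.0518]
tool_rot: [-0.001, 0.727, 0.686, -0.001]
contact_force: [0.1, 0.7, -0.8]
gripper_width: 0.451
grasp_force: 0.0
```

Request:
move_arm(rows=[[0,0.1,0,0,0,0,-0.1],[0,0.1,0,0,0,0,-0.1],[0,0.1,0,0,0,0,-0.1],[0,0.1,0,0,0,0,-0.1],[0,0.1,0,0,0,0,-0.1],[0,0.1,0,0,0,0,-0.1],[0,0.1,0,0,0,0,-0.1],[0,0.1,0,0,0,0,-0.1]])

```text
time: 13.4
tool_pos: [0.6009, 0.0411, 0.0532]
tool_rot: [-0.0, 0.727, 0.686, -0.0]
contact_force: [-1.5, -0.7, 2.0]
gripper_width: 0.452
grasp_force: 0.9
```

Request:
move_arm(rows=[[0,0.1,0,0,0,0,-0.1],[0,0.1,0,0,0,0,-0.1],[0,0.1,0,0,0,0,-0.1],[0,0.1,0,0,0,0,-0.1],[0,0.1,0,0,0,0,-0.1],[0,0.1,0,0,0,0,-0.1],[0,0.1,0,0,0,0,-0.1],[0,0.1,0,0,0,0,-0.1]])

```text
time: 14.07
tool_pos: [0.6091, 0.0406, 0.0532]
tool_rot: [-0.0, 0.727, 0.686, -0.0]
contact_force: [-1.3, -0.5, -0.1]
gripper_width: 0.449
grasp_force: 0.8
```

Request:
move_arm(rows=[[0,0.05,0,0,0,0,-0.1],[0,0.05,0,0,0,0,-0.1],[0,0.05,0,0,0,0,-0.1],[0,0.05,0,0,0,0,-0.1],[0,0.05,0,0,0,0,-0.1]])

```text
time: 14.48
tool_pos: [0.6116, 0.0404, 0.0533]
tool_rot: [-0.0, 0.727, 0.686, -0.0]
contact_force: [-1.8, 0.5, 0.5]
gripper_width: 0.447
grasp_force: 0.8
```

Run:
```python
from h import *
for i in range(4):
    a=grab('top','t4')['img'];to(.6,.04,.05,86.7)
b=grab('wrist','w4')['img']
cv2.imwrite('pics/m4.png',np.vstack([cv2.resize(b,(480,300)),cv2.resize(a[150:250,215:375],(480,300))]))
```

```text
t 14.53 pos [0.6117 0.0404 0.0533] yaw 86.69 tilt [ 0.e+00  2.e-04 -1.e+00] F [-0.86  0.37 -0.02] g 0.449 0.6 q [-0.06  0.22  1.78  0.    1.14  0.  ]
tool delta cm [-0.11 -1.16  0.33] az -0.0
t 14.58 pos [0.6117 0.0404 0.0533] yaw 86.69 tilt [ 0.e+00  2.e-04 -1.e+00] F [-0.54  0.53 -0.96] g 0.449 0.5 q [-0.06  0.22  1.78  0.    1.14  0.  ]
tool delta cm [-0.11 -1.16  0.33] az -0.0
t 14.63 pos [0.6117 0.0404 0.0532] yaw 86.69 tilt [ 0.e+00  3.e-04 -1.e+00] F [-0.57 -0.49 -1.04] g 0.452 0.5 q [-0.06  0.22  1.78  0.    1.14  0.  ]
tool delta cm [-0.11 -1.16  0.32] az -0.0
t 14.68 pos [0.6117 0.0404 0.0533] yaw 86.69 tilt [ 0.e+00  3.e-04 -1.e+00] F [-1.36  0.16 -0.72] g 0.45 0.5 q [-0.06  0.22  1.78  0.    1.14  0.  ]
tool delta cm [-0.11 -1.16  0.33] az -0.0
```

View pics/m4.png

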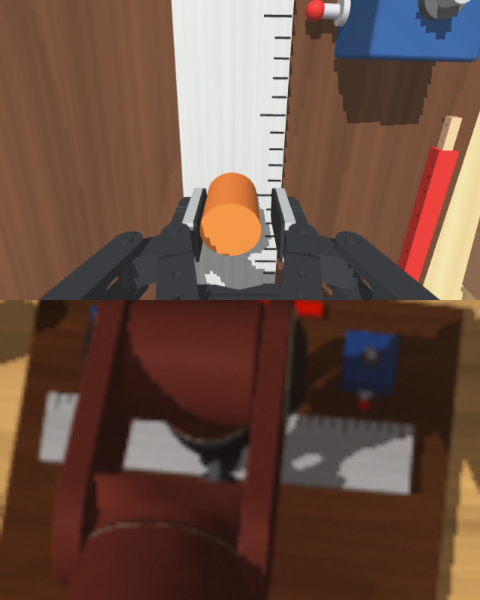

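Gap is about 6–7 mm at the left tip ((306,10) vs. the edge at 293, ball 20 px wide), and similar on the right. Creeping on.

Request:
move_arm(rows=[[0,0.05,0,0,0,0,-0.1],[0,0.05,0,0,0,0,-0.1],[0,0.05,0,0,0,0,-0.1],[0,0.05,0,0,0,0,-0.1],[0,0.05,0,0,0,0,-0.1],[0,0.05,0,0,0,0,-0.1],[0,0.05,0,0,0,0,-0.1],[0,0.05,0,0,0,0,-0.1]])

```text
time: 15.4
tool_pos: [0.6156, 0.0402, 0.0533]
tool_rot: [-0.0, 0.727, 0.686, 0.0]
contact_force: [-0.7, 0.2, 0.5]
gripper_width: 0.449
grasp_force: 0.8
```

Request:
move_arm(rows=[[0,0.03,0,0,0,0,-0.1],[0,0.03,0,0,0,0,-0.1],[0,0.03,0,0,0,0,-0.1]])

```text
time: 15.65
tool_pos: [0.6165, 0.0402, 0.0533]
tool_rot: [-0.0, 0.727, 0.686, -0.0]
contact_force: [-1.4, 0.0, -0.8]
gripper_width: 0.457
grasp_force: 0.8
```

Request:
move_arm(rows=[[0,0.03,0,0,0,0,-0.1],[0,0.03,0,0,0,0,-0.1],[0,0.03,0,0,0,0,-0.1]])

```text
time: 15.9
tool_pos: [0.6174, 0.0401, 0.0533]
tool_rot: [-0.0, 0.727, 0.686, 0.0]
contact_force: [-1.2, 0.2, -0.4]
gripper_width: 0.451
grasp_force: 0.8
```

Request:
move_arm(rows=[[0,0.03,0,0,0,0,-0.1],[0,0.03,0,0,0,0,-0.1],[0,0.03,0,0,0,0,-0.1]])

```text
time: 16.15
tool_pos: [0.6183, 0.04, 0.0533]
tool_rot: [-0.0, 0.727, 0.686, -0.0]
contact_force: [-2.3, 0.4, -0.5]
gripper_width: 0.448
grasp_force: 0.8
```

Request:
move_arm(rows=[[0,0.03,0,0,0,0,-0.1],[0,0.03,0,0,0,0,-0.1]])

```text
time: 16.32
tool_pos: [0.6189, 0.04, 0.0533]
tool_rot: [-0.0, 0.727, 0.686, 0.0]
contact_force: [-1.5, 0.1, 0.1]
gripper_width: 0.45
grasp_force: 0.8
```

Run:
```python
from h import *
a=grab('top','t5')['img'];to(.6,.04,.05,86.7)
b=grab('wrist','w5')['img']
cv2.imwrite('pics/m5.png',np.vstack([cv2.resize(b[0:100,300:540],(720,300)),cv2.resize(a[160:210,310:370],(360,300),interpolation=cv2.INTER_CUBIC)[:, :].repeat(2,1)]))
```

```text
t 16.37 pos [0.619  0.04   0.0533] yaw 86.69 tilt [-0.e+00  1.e-04 -1.e+00] F [-1.06  0.95 -0.71] g 0.448 0.6 q [-0.06  0.24  1.76 -0.    1.15  0.  ]
tool delta cm [-0.11 -1.89  0.33] az -0.0
```

View pics/m5.png

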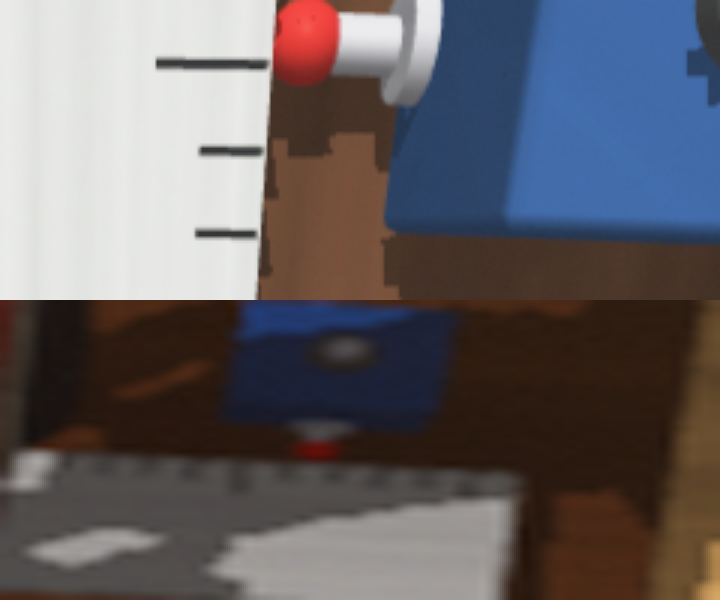

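The left ball (275,40) is at or nearly at the bar's edge; the right ball (318,450) has about 2–4 mm left. Continuing in fine steps.

Request:
move_arm(rows=[[0,0.03,0,0,0,0,-0.1],[0,0.03,0,0,0,0,-0.1]])

```text
time: 16.58
tool_pos: [0.6193, 0.0399, 0.0533]
tool_rot: [-0.0, 0.727, 0.686, -0.0]
contact_force: [-2.2, -0.5, 0.6]
gripper_width: 0.452
grasp_force: 1.2
```

Request:
move_arm(rows=[[0,0.03,0,0,0,0,-0.1],[0,0.03,0,0,0,0,-0.1]])

```text
time: 16.75
tool_pos: [0.6199, 0.0398, 0.0533]
tool_rot: [-0.0, 0.727, 0.686, -0.0]
contact_force: [-2.1, -0.8, -0.0]
gripper_width: 0.453
grasp_force: 1.2
```

Request:
move_arm(rows=[[0,0.03,0,0,0,0,-0.1],[0,0.03,0,0,0,0,-0.1]])

```text
time: 16.92
tool_pos: [0.6202, 0.0398, 0.0532]
tool_rot: [-0.0, 0.727, 0.686, -0.001]
contact_force: [-4.5, -0.8, 1.7]
gripper_width: 0.449
grasp_force: 2.3
```

Grip-pad force stepped 0.8 → 1.2 → 2.3, which fits first one tip, then both. One small further step, then hold.

Request:
move_arm(rows=[[0,0.02,0,0,0,0,-0.1],[0,0,0,0,0,0,-0.1],[0,0,0,0,0,0,-0.1]])

```text
time: 17.17
tool_pos: [0.6203, 0.0398, 0.0532]
tool_rot: [-0.0, 0.727, 0.686, -0.001]
contact_force: [-5.4, 0.6, 2.1]
gripper_width: 0.451
grasp_force: 2.5
```

Run:
```python
from h import *
F=[]
for i in range(8):
    a=manip.grab_frame('top');s=manip.state();F.append([*s['contact_force'],s['grasp_force']])
print(np.mean(F,0));to(.6,.04,.05,86.7)
```

```text
[-5.19602706 -0.96930426  2.29590361  2.49575338]
t 17.57 pos [0.6203 0.0398 0.0532] yaw 86.7 tilt [-3.0e-04 -1.6e-03 -1.0e+00] F [-5.01 -1.46  2.39] g 0.45 2.5 q [-0.06  0.24  1.76 -0.    1.15  0.  ]
tool delta cm [-0.1  -2.03  0.33] az -0.0
```

Request:
move_arm(rows=[[0,0,0,0,0,0,-0.1],[0,0,0,0,0,0,-0.1],[0,0,0,0,0,0,-0.1],[0,0,0,0,0,0,-0.1],[0,0,0,0,0,0,-0.1],[0,0,0,0,0,0,-0.1],[0,-0.1,0,0,0,0,-0.1],[0,-0.15,0,0,0,0,-0.1],[0,-0.15,0,0,0,0,-0.1],[0,0,0,0,0,0,0.1],[0,0,0,0,0,0,0.2],[0,0,0,0,0,0,0.2],[0,0,-0.5,0,0,0,0.2],[0,0,-1,0,0,0,0.2],[0,0,-2,0,0,0,0.2],[0,0,-3,0,0,0,0.2],[0,0,-4,0,0,0,0.2],[0,0,-4,0,0,0,0.2],[0,0,-2,0,0,0,0.2],[0,0,0,0,0,0,0.2]])

```text
time: 19.23
tool_pos: [0.6206, 0.04, 0.2278]
tool_rot: [0.005, 0.727, 0.686, 0.005]
contact_force: [1.0, 0.7, 1.6]
gripper_width: 0.599
grasp_force: 0.0
```

Request:
move_arm(rows=[[0,-4,0,0,0,0,0.2],[0,-4,0,0,0,0,0.2],[0,-4,0,0,0,0,0.2],[0,-4,0,0,0,0,0.2],[0,-2,0,0,0,0,0.2],[0,0,0,0,0,0,0.2],[0,0,0,0,0,0,0.2]])

```text
time: 19.82
tool_pos: [0.4365, 0.0506, 0.2184]
tool_rot: [0.0, 0.727, 0.686, 0.0]
contact_force: [0.4, -0.2, 0.1]
gripper_width: 0.602
grasp_force: 0.0
```

Run:
```python
from h import *
a=grab('top','t6')['img'];b=grab('wrist','w6')['img']; to(.6,.04,.05,86.7)
c=cv2.resize(a[150:250,205:375],(765,450)) 
cv2.imwrite('pics/m6.png',np.vstack([cv2.resize(a[140:215,220:370],(600,300),interpolation=cv2.INTER_CUBIC),cv2.resize(b,(480,300))[:, :].copy() if 0 else cv2.resize(b,(600,300))]))
```

```text
t 19.92 pos [0.4377 0.0504 0.2186] yaw 86.68 tilt [-0.e+00  9.e-04 -1.e+00] F [ 0.03  0.66 -0.88] g 0.601 0.0 q [-0.05 -0.4   2.06 -0.    1.48  0.  ]
tool delta cm [-0.1  16.25 16.88] az -0.0
```

View pics/m6.png

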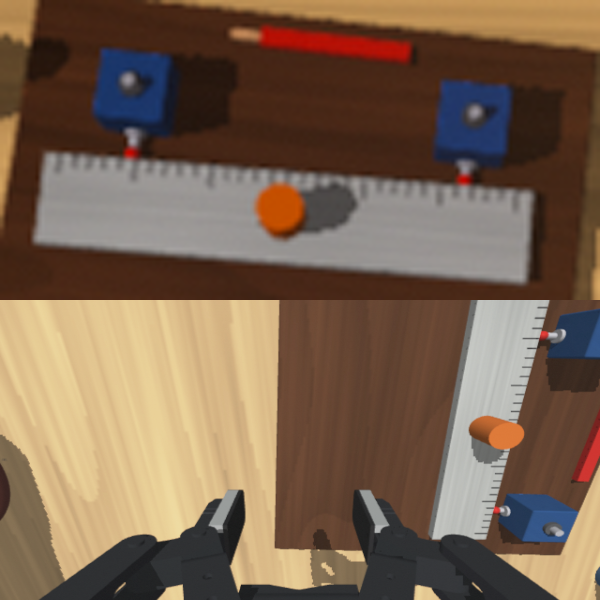

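The graduated edge meets both red tips ((132,155) and (464,182)), and the gripper is clear of everything. Handing in.

```bash
python3 -c "
from plant import manip
print(manip.job_done())"
```

```text
the job is handed in; nothing more can be done
None
```

The offcut is in the red crate, and the straightedge was pressed against both screw tips at about 5 N total, then released; the last pictures show it still lying against both. I handed the job in at about 20 s with the gripper clear.

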